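Cover the mixing pot and hold the earth-test probe on its lid

TASK

Put the loose steel lid squarely on the clamped mixing pot, fully down on the rim, and let go of it without dropping it. Then lift the spring-tip earth-test probe out of its holder and, with the probe upright, press its tip lightly on the middle of the small bare round boss on the lid (not the six-sided plug) so that the spring tip is pushed in about half-way. Finish while you hold the probe there, keeping it and the robot off the pot and the holder, and leave the other things on the bench where they are.

Things in the scene. Friction and masses are not known exactly. Their poses are not given: they have to be found in the camera images.
- pot: Fixed steel mixing pot, 110 mm outside and 100 mm inside diameter, open on top, rim 117 mm above the bench, clamped in a blue foot plate (130 x 190 x 12 mm, long along its y). Two clamp posts, 79 mm high, stand 82 mm either side along y. Origin: on the pot's axis at bench height; z up.
- pot_rim (a point): Centre of the pot's mouth, at rim height (117 mm above the bench).
- lid: Loose round steel lid, 0.26 to 0.44 kg, right way up on the bench. Origin: centre of its underside; z up. A spigot 94 mm across (88 at its foot), 6 mm deep, enters the pot's mouth; above it a plate 116 mm across, 4 mm thick, rests on the rim: seated, the origin is 6 mm below the rim, at any yaw. A six-sided plug (20 mm across, 9 mm high) is on the plate at -38 mm along lid x.
- lid_grip (a point): Centre of the black bar grip on the middle of the lid: 27 mm above the lid's origin. The bar is 44 mm long (lid x), 16 mm wide (lid y) and 34 mm high, from 17 mm below to 17 mm above this point. Pinch it across lid y.
- lid_boss (a point): The spot to test: centre of the flat top of the small bare round boss on the lid, 18 mm across and 5 mm high, with a dark ring round its foot and a dot in its middle. It is 38 mm along lid x and 15 mm above the lid's origin.
- holder: Fixed grey block, 70 x 70 mm and 60 mm high, with a square 18 mm hole straight down its middle, from which the probe stands up. Origin: centre of its underside, on the bench; z up.
- probe: Loose test probe, 0.16 kg, upright in the holder. Origin: on its axis, at the underside of its round flange (34 mm across, 4 mm thick), which rests on the holder's top; z up along the handle. Handle 24 x 24 mm square (faces along x and y), 4 to 90 mm above the origin, cap to 94. Below: steel nose 12 mm across, to -45 mm, and spring tip. Lift straight up 60 mm or more to free it.
- plunger (a joint): How far the spring tip is pushed into the nose, in m: 0 fully out, 0.012 fully in (hard stop). The spring takes 1 N to start, 2.5 N at 6 mm and 4 N at 12 mm.
- probe_tip (a point): The end of the spring tip; on the probe's axis, 57 mm below the probe's origin when the spring tip is out. It moves with the spring tip.
- disc: bystander: a steel toothed mixing disc, 50 mm across, 9 mm high, lying in front of the pot. Leave it alone.
- star_knob: bystander: a black star-shaped screw knob, 38 mm across, 25 mm high. Leave it alone.
- hex_key: bystander: a dark L-shaped hexagon key, 90 mm by 28 mm, lying flat. Leave it alone.
- spatula: bystander: a spatula 190 mm long, lying flat. Leave it alone.
- jar: bystander: a small glass jar with a white cap, 60 mm across, 75 mm high, standing beyond the pot. Leave it alone.
- beaker: bystander: an open steel beaker, 72 mm across, 90 mm high, standing beyond the pot. Leave it alone.
- bottle: bystander: a white plastic bottle, 60 mm across, 140 mm high, standing beyond the pot. Leave it alone.
Things that resemble listed ones, but are neither listed nor needed, are in the scene too. What is shaped like the pot but pink is not meant.

How it is judged (in metres and radians):
On the way, in this order (a step that is already met when the one before it is completed fails the run):
1. the lid sits fully down on the pot's rim, centred, and is let go (horizontal distance between lid and pot_rim below 0.004 m and z of lid in the frame of pot_rim between -0.009 and -0.0035 m and angle between lid's own z axis and vertical below 0.04 rad and contact force between each of the fingers, the arm and lid below 0.1 N), for 0.3 s.
2. the probe is lifted clear of its holder in the gripper (z of probe in the frame of holder above 0.12 m and contact force between the fingers and probe above 1 N and contact force between probe and holder below 0.05 N), for 0.1 s.
At the end, for the whole second after the job is handed in: Lid within 4 mm of centre, down on the rim, level, let go. Probe in the gripper, upright within 8 degrees, still, its tip within 6 mm of the boss centre, pushed in 2 to 10.5 mm, pressing with 0.7 to 6 N; probe and robot touch neither pot nor holder (all of step 1 and linear speed of each of lid, probe below 0.02 m/s and contact force between the fingers and probe above 1 N and angle between probe's own z axis and vertical below 0.14 rad and horizontal distance between probe_tip and lid_boss below 0.006 m and z of probe_tip in the frame of lid_boss below 0.003 m and contact force between probe and lid between 0.7 and 6 N and value of joint plunger between 0.002 and 0.0105 m and contact force between each of probe, the fingers, the arm and pot below 0.1 N and contact force between each of probe, the fingers, the arm and holder below 0.1 N); the arm keeps its last pose, push and grip.
It fails at once if the lid is dropped (falls freely faster than 0.45 m/s) (contact force between each of the fingers, the arm and lid below 0.02 N and linear speed of lid above 0.45 m/s).
It fails at once if the probe is jabbed on the lid with more than 15 N (contact force between probe and lid above 15 N).
It fails at once if another thing on the bench is moved by more than 30 mm (distance of any of disc, star_knob, hex_key, spatula, jar, beaker, bottle from where it was at the start of the episode above 0.03 m).
It also fails if it takes over 69 s, if anything falls off the work surface, if the arm or the gripper's body presses on something with over 40 N, if the wrist force passes 120 N, or if a joint passes its speed limit or range.

ROBOT

A 6-joint arm with a two-finger parallel gripper is mounted at the origin on the work surface. World frame = base frame: x ahead of the robot, y to its left, z up, the work surface at z = 0. Lengths are in m, angles in degrees, forces in N, time in s.
With the tool pointing down it reaches from about 0.4 to 0.825 m from the base axis. Payload 7 kg.
Tool frame: the origin (TCP) lies midway between the tips of the shut fingers; the grasp point (between the pads) lies 19 mm behind it; z points along the fingers, y is the direction in which the jaws open and shut (so a half turn about z gives the same grasp; the last joint's range is limited). The gripper opens to 88 mm and grips with 3 to 60 N. Pads are 19 mm wide; open, the fingers measure 130 mm over their backs; the gripper's body (78 mm by 193 mm) begins 47 mm behind the grasp point.
Start: joints at [88.642, 20.546, 0.682, 0, -70.136, -16.507], TCP at [0.207, 0.642, 0.203] pointing down, gripper open.
Joint ranges: [-176.03, 176.03], [-82.01, 121.73], [-58.28, 71.71], [-173.87, 95.51], [-174.79, -0.11], [-173.66, 173.66]. Speed limits (degrees/s): [136.94, 136.94, 172.46, 180, 180, 180].

INTERFACE

Orientations are given as a 3x3 rotation matrix whose columns are the frame's x, y, z axes.
In Python, from rig import robot gives the robot as it stands. Calls block until the motion is done:
- robot.goto(position, orientation): joint-space move of the TCP to a pose.
- robot.servo_line(position, ori=None, speed=0.15): straight line of the TCP; ori=None keeps the orientation; speed is the mean speed in m/s.
- robot.movej(angles): joint-space move.
- robot.move_gripper(opening): opening from 0.0 (shut) to 1.0 (fully open); the grip force is fixed at half the most; returns when the fingers have stopped.
- robot.dwell(seconds).
- robot.ik(position, orientation): joint angles nearest the present ones, or None.
- robot.grab_frame(name): name is "scene" or "top" or "wrist"; returns (picture, depth): 420x560x3 uint8, red, green, blue; 420x560 float32, m along the optical axis (not along the pixel's ray), 0 where there is no reading.
- robot.camera_info(name): a dict with "vfov" (degrees; the focal length in pixels is half the picture's height over the tangent of half this angle, whatever the lens; pixels are square), "cx", "cy" (the principal point, pixels), "view" (4x4, takes a point from world to camera coordinates); the wrist camera has in their place "T_tool_cam" (4x4, takes a point from camera to tool coordinates, whose origin is the TCP and whose axes are the flange's). Camera axes: x right, y down, z forward; pixel columns grow to the right and rows downward; lengths in m; the calibration is good to about 2 mm. A picture is of the moment at which its call begins: read the wrist's pose just before it. camera_info takes no time and is no camera call.
A pose or a line that the arm cannot do raises robot.Unreachable and nothing moves.
- robot.job_done(): hands the job in, once; it reports no verdict.
Readings, each from a call of its own:
- robot.read_t(): time.
- robot.read_qpos(): joint angles.
- robot.read_qvel(): joint speeds.
- robot.read_effort(): joint torques, N m.
- robot.read_position(): TCP position.
- robot.read_tcp_rot(): TCP orientation.
- robot.read_force(): force on the tool from outside, world axes, zero at the start.
- robot.read_ft_torque(): the same for the moment, N m.
- robot.read_grip_width(): opening from 0.0 (shut) to 1.0 (fully open).
Only numpy, scipy, OpenCV 4.12 (cv2) and the standard library are available. Lean on these libraries where they do the work, as an engineer would, in place of code of your own. Each camera call takes 0.05 s, during which the arm holds its last target.

## Working session

There is one attempt and no reset: what is moved stays moved. The work goes in short steps, each a Python script; the robot and the scene stay as the last script left them, time stands still between calls to the robot, and variables do not carry over. Pictures are saved under pics/ and viewed, and the job is handed in when it is done.

```bash
ls; mkdir -p pics; python3 - <<'E'
from rig import robot
import cv2,numpy as np
for n in ("scene","top","wrist"):
    p,d=robot.grab_frame(n); cv2.imwrite(f"pics/{n}0.png",p[:,:,::-1]); np.savez(f"{n}0.npz",p=p,d=d)
    print(n,{k:np.round(v,4).tolist() for k,v in robot.camera_info(n).items()}, (d>0).mean())
print(robot.read_t(),robot.read_tcp_rot(),robot.read_position())
E
```

```text
pics
scene {'vfov': 55.165, 'cx': 274.5012, 'cy': 220.131, 'view': [[-0.1448, 0.9893, -0.0187, 0.0637], [0.6148, 0.0751, -0.7851, -0.226], [-0.7753, -0.1252, -0.619, 1.3342], [0.0, 0.0, 0.0, 1.0]]} 0.9960969387755102
top {'vfov': 44.8673, 'cx': 274.1251, 'cy': 205.3077, 'view': [[0.0085, -0.9999, -0.0059, 0.0099], [-0.9866, -0.0075, -0.1633, 0.5294], [0.1632, 0.0072, -0.9866, 1.096], [0.0, 0.0, 0.0, 1.0]]} 0.9958545918367347
wrist {'vfov': 59.5004, 'cx': 275.8715, 'cy': 202.9028, 'T_tool_cam': [[-0.0008, -0.9625, -0.2712, 0.0736], [1.0, -0.0003, -0.0017, -0.0007], [0.0016, -0.2712, 0.9625, -0.1822], [0.0, 0.0, 0.0, 1.0]]} 0.9960119047619047
0.15 [[ 9.51774867e-01 -3.06797229e-01 -2.48679184e-04]
 [-3.06797288e-01 -9.51773997e-01 -1.29703579e-03]
 [ 1.61240606e-04  1.31078017e-03 -9.99999128e-01]] [0.20696567 0.64206361 0.20243438]
```

View pics/scene0.png

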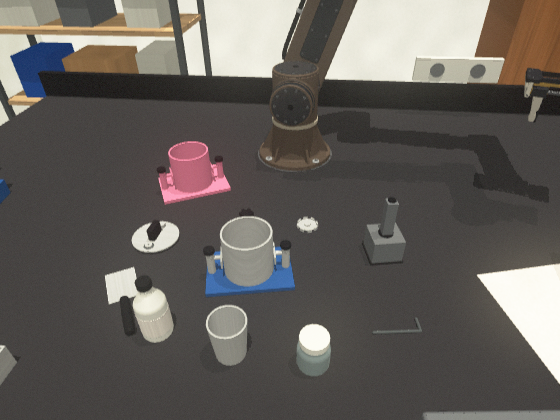

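View pics/top0.png

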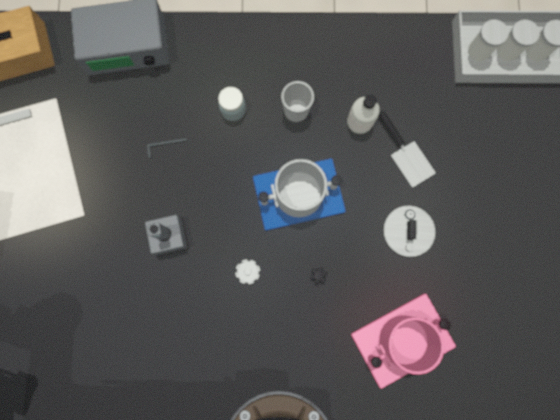

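View pics/wrist0.png

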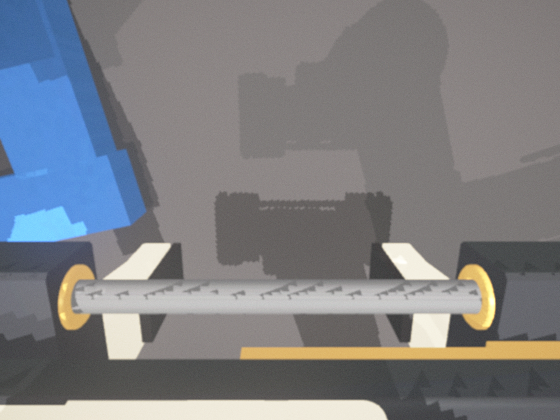

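The top view shows the blue-footed steel pot at (300,190), the pink decoy at (410,345), the lid at (410,231) and the holder with the probe at (165,234). Next I enlarge the crops and take the first position estimates.

```bash
cat > h.py <<'E'
import numpy as np,cv2
from rig import robot
def f(ci): return 210/np.tan(np.radians(ci['vfov'])/2)
def campose(n):
    ci=robot.camera_info(n)
    if n=='wrist':
        T=np.eye(4);T[:3,:3]=robot.read_tcp_rot();T[:3,3]=robot.read_position()
        return T@np.array(ci['T_tool_cam']),ci
    return np.linalg.inv(np.array(ci['view'])),ci
def rays(C,ci,uv):
    uv=np.atleast_2d(np.asarray(uv,float))
    r=np.c_[(uv[:,0]-ci['cx'])/f(ci),(uv[:,1]-ci['cy'])/f(ci),np.ones(len(uv))]
    return C[:3,3],r@C[:3,:3].T
def onplane(C,ci,uv,z):
    o,d=rays(C,ci,uv); return o+d*((z-o[2])/d[:,2])[:,None]
def cloud(C,ci,d):
    v,u=np.mgrid[0:d.shape[0],0:d.shape[1]]
    o,r=rays(C,ci,np.c_[u.ravel(),v.ravel()])
    P=o+r*d.ravel()[:,None]; P[d.ravel()<=0]=np.nan
    return P.reshape(*d.shape,3)
E
python3 - <<'E'
from h import *
C,ci=campose('top'); z=np.load('top0.npz');P=cloud(C,ci,z['d'])
for u,v in [(20,300),(220,330),(540,300),(300,150),(220,180),(500,200),(350,380),(410,260),(540,120)]: print((u,v),P[v,u].round(4))
for n,u,v,zz in [('pot',301,190,.117),('lid',410,231,.01),('holder',165,234,.06)]: print(n,onplane(C,ci,(u,v),zz).round(3),P[v,u].round(3))
p=z['p'][:,:,::-1]
a=cv2.resize(p[195:270,370:450],None,fx=5,fy=5,interpolation=cv2.INTER_CUBIC)
b=cv2.resize(np.load('scene0.npz')['p'][:,:,::-1][210:270,120:200],None,fx=5,fy=5,interpolation=cv2.INTER_CUBIC)
cv2.imwrite('pics/lidcrop.png',np.vstack([a,b]))
E
```

```text
(20, 300) [3.148e-01 5.877e-01 5.000e-04]
(220, 330) [0.2531 0.1327 0.0049]
(540, 300) [ 0.325  -0.5857  0.    ]
(300, 150) [ 0.6695 -0.0456  0.0007]
(220, 180) [0.595  0.1417 0.0032]
(500, 200) [ 5.530e-01 -5.106e-01 -2.000e-04]
(350, 380) [ 0.1482 -0.1558 -0.0002]
(410, 260) [ 0.4121 -0.2958  0.0035]
(540, 120) [ 0.747  -0.6171  0.0017]
pot [[ 0.55  -0.043  0.117]] [ 0.569 -0.047  0.02 ]
lid [[ 0.478 -0.296  0.01 ]] [ 0.474 -0.288  0.043]
holder [[0.461 0.252 0.06 ]] [0.456 0.241 0.109]
```

View pics/lidcrop.png

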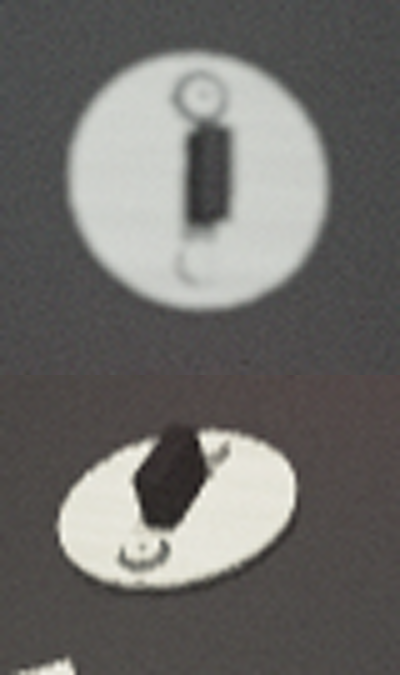

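The lid crop shows the bare boss (ring and dot) at the top-image end of the bar, (410,214), so lid x points roughly along world +x. The plug is the fainter outline at the opposite end, (408,248). I'll look from the wrist above the lid, then above the pot.

```bash
cat >> h.py <<'E'
def Rdown(yaw):  # tool z down, tool x at yaw in world
    c,s=np.cos(yaw),np.sin(yaw); return np.array([[c,s,0],[s,-c,0],[0,0,-1.]])
def look(xy,ztop,yaw,h=0.18,off=0.055):
    R=Rdown(yaw); p=np.array([xy[0],xy[1],ztop+h])-R[:,0]*off
    robot.goto(p,R)
def shot(name):
    C,ci=campose('wrist'); p,d=robot.grab_frame('wrist')
    cv2.imwrite(f'pics/{name}.png',p[:,:,::-1]); np.savez(f'{name}.npz',p=p,d=d,C=C)
    return C,ci,p,d
E
python3 - <<'E'
from h import *
C,ci=campose('top'); p=np.load('top0.npz')['p']
b=onplane(C,ci,(410,214),.015)[0];g=onplane(C,ci,(408,248),.019)[0]
print(b,g,np.degrees(np.arctan2(*(b-g)[[1,0]])))
yaw=np.arctan2(*(b-g)[[1,0]])
look((.478,-.296),.01,yaw); robot.dwell(.1)
C,ci,p,d=shot('w_lid'); print(robot.read_t(),robot.read_qpos(),C)
E
```

```text
[ 0.51619177 -0.29653203  0.015     ] [ 0.4380648  -0.28826949  0.019     ] -6.037036557663301
3.6417 [-1.24491759e+01  5.79712857e+00 -2.05725687e+01  2.08374509e-04
 -6.36327730e+01  9.64476306e+01] [[-0.10524313 -0.95728901 -0.2692984   0.49700863]
 [-0.99444562  0.10094565  0.02979746 -0.29693544]
 [-0.00134028  0.27093859 -0.9625957   0.372155  ]
 [ 0.          0.          0.          1.        ]]
```

View pics/w_lid.png

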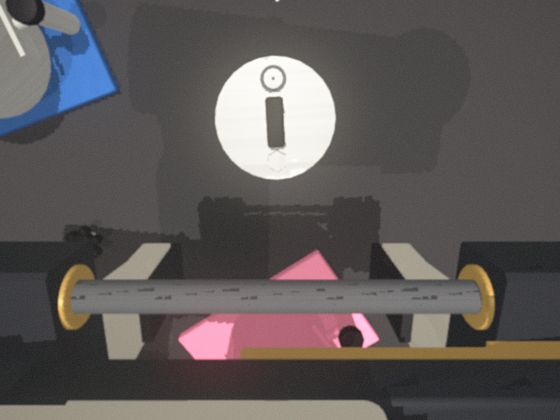

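The lid disc centre is at about (275,118), with the ringed boss with its dot at (272,78) and the hex plug at (276,160). Now the pot, viewed at the same wrist yaw.

```bash
cat > ld.py <<'E'
from h import *
def lidmeas(C,ci,p,z,ref=(275,118)):
    # white disc
    g=p.astype(int); m=((g.min(2)>140)&(g.max(2)-g.min(2)<40)).astype(np.uint8)
    cs,_=cv2.findContours(m,cv2.RETR_EXTERNAL,cv2.CHAIN_APPROX_NONE)
    c=min([c for c in cs if cv2.contourArea(c)>5000],key=lambda c:np.hypot(*(c[:,0].mean(0)-ref)))
    W=onplane(C,ci,c[:,0]+0.,z)[:,:2]
    (x,y),r=fitc(W); return np.array([x,y]),r,c
def fitc(W):
    A=np.c_[2*W,np.ones(len(W))]
    s=np.linalg.lstsq(A,(W**2).sum(1),rcond=None)[0]
    return s[:2],np.sqrt(s[2]+s[:2]@s[:2])
E
python3 - <<'E'
from ld import *
Z=np.load('w_lid.npz');C=Z['C'];ci=robot.camera_info('wrist')
xy,r,c=lidmeas(C,ci,Z['p'],.010); print('lid',xy,r)
P=cloud(C,ci,Z['d']); print('plate z',np.nanmedian(P[95:140,225:250,2]),P[110:130,270:280].mean((0,1)))
# black bar
g=Z['p'].astype(int).max(2); m=(g<90).astype(np.uint8); m2=np.zeros_like(m); cv2.circle(m2,(275,118),50,1,-1)
m&=m2; cs,_=cv2.findContours(m,0,1); c=max(cs,key=cv2.contourArea); print('bar px',cv2.minAreaRect(c))
b=onplane(C,ci,(272.5,78),.015)[0];gp=onplane(C,ci,(276,160),.019)[0]
print('boss',b,'plug',gp,'yaw',np.degrees(np.arctan2(*(b-gp)[[1,0]])),'mid',(b+gp)/2)
p=Z['p'][:,:,::-1][50:185,210:340]; cv2.imwrite('pics/lidc2.png',cv2.resize(p,None,fx=4,fy=4,interpolation=cv2.INTER_CUBIC))
yaw=np.radians(-6.04)
look((.55,-.043),.117,yaw); robot.dwell(.1); C,ci,p,d=shot('w_pot'); print(robot.read_t())
E
```

```text
lid [ 0.47833816 -0.29345209] 0.057799491581784594
plate z 0.010551412457167786 [nan nan nan]Traceback (most recent call last):
  File "<stdin>", line 7, in <module>
ValueError: max() iterable argument is empty
```

```bash
python3 - <<'E'
from ld import *
Z=np.load('w_lid.npz');C=Z['C'];ci=robot.camera_info('wrist')
g=Z['p'].astype(int).max(2); print(g[118,255:295])
m=(g<150).astype(np.uint8); m2=np.zeros_like(m); cv2.circle(m2,(275,121),27,1,-1)
m&=m2; cs,_=cv2.findContours(m,0,1); c=max(cs,key=cv2.contourArea); print('bar px',cv2.minAreaRect(c))
# boss ring / plug centroids
for nm,cc,z in (('boss',(272,78),.011),('plug',(276,160),.015)):
    mm=np.zeros_like(m); cv2.circle(mm,cc,16,1,-1)
    print(nm, [ (cv2.contourArea(k),np.round(cv2.minEnclosingCircle(k),1).tolist() if 0 else cv2.minEnclosingCircle(k)) for k in cv2.findContours(((g<200)&(mm>0)).astype(np.uint8),0,1)[0] if len(k)>6])
p=Z['p'][:,:,::-1][50:185,210:340]; cv2.imwrite('pics/lidc2.png',cv2.resize(p,None,fx=4,fy=4,interpolation=cv2.INTER_CUBIC))
yaw=np.radians(-6.04)
look((.55,-.043),.117,yaw); robot.dwell(.1); C,ci,p,d=shot('w_pot'); print(robot.read_t())
E
```

```text
[246 247 246 246 246 246 247 247 248 246 221 152 109 103 108 109 111 114
 110 110 110 109 112 109 112 110 106 103 149 231 248 249 248 248 248 248
 247 248 248 248]
bar px ((274.85943603515625, 121.98562622070312), (50.39970016479492, 17.306161880493164), 87.70938873291016)
boss [(522.0, ((272.7118835449219, 78.61895751953125), 13.886445999145508))]
plug [(50.0, ((276.0, 146.5), 7.017934322357178))]
4.8917
```

View pics/lidc2.png

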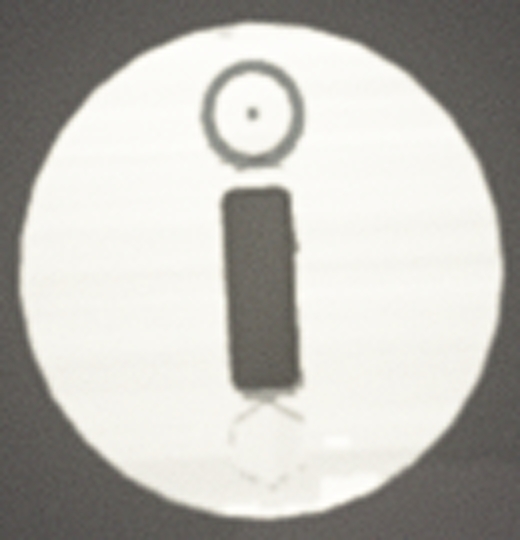

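View pics/w_pot.png

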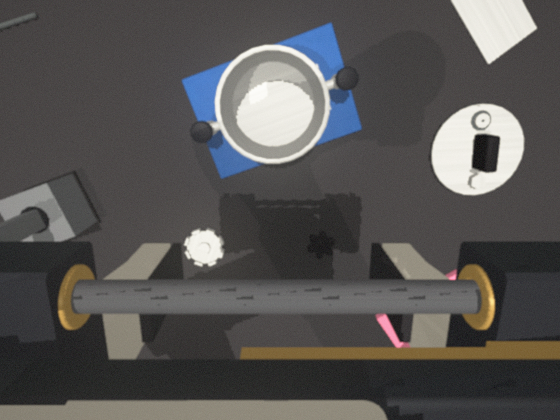

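The wrist crop confirms the boss dot at (273.0,78.3) and the bar top at (275,121.5). The pot rim ring is centred near (272,104). I fit the rim with a polar edge scan.

```bash
python3 - <<'E'
from ld import *
ci=robot.camera_info('wrist')
Z=np.load('w_lid.npz');C=Z['C']
L,r,c=lidmeas(C,ci,Z['p'],.010)
b=onplane(C,ci,(273.0,78.3),.015)[0,:2]; k=onplane(C,ci,(275,121.9),.044)[0,:2]
print('lid',L,r,'boss',b,'bar',k,'dist',np.hypot(*(b-L)),'yaw LB',np.degrees(np.arctan2(*(b-L)[::-1])),'yaw KB',np.degrees(np.arctan2(*(b-k)[::-1])))
g=Z['p'].max(2); m=np.zeros(g.shape,np.uint8); cv2.circle(m,(275,121),27,1,-1); m&=(g<150)
q=cv2.minAreaRect(max(cv2.findContours(m,0,1)[0],key=cv2.contourArea)); B=cv2.boxPoints(q)
W=onplane(C,ci,B,.044)[:,:2]; e=[W[(i+1)%4]-W[i] for i in range(4)]; e=max(e,key=lambda v:v@v); print('bar edge yaw',np.degrees(np.arctan(e[1]/e[0])),'centre',W.mean(0))
Z=np.load('w_pot.npz');C=Z['C'];g=Z['p'].astype(int).min(2)
from scipy.ndimage import map_coordinates
cen=np.array([272.5,104.])
for it in range(2):
  O=[];I=[]
  for t in np.radians(np.arange(0,360,3)):
    rr=np.arange(35,75,.25); u=cen[0]+rr*np.cos(t); v=cen[1]+rr*np.sin(t)
    s=map_coordinates(g.astype(float),[v,u],order=1); i=np.where(s>150)[0]
    # ring is brightest run around r 50-62
    i=i[(rr[i]>47)&(rr[i]<66)]
    if len(i)<5: continue
    O.append((u[i[-1]],v[i[-1]])); I.append((u[i[0]],v[i[0]]))
  for nm,A in(('outer',O),('inner',I)):
    W=onplane(C,ci,np.array(A),.117)[:,:2]
    for _ in range(6):
        x,r=fitc(W); e=abs(np.hypot(*(W-x).T)-r); W=W[e<max(.0007,2*np.median(e))] 
    print(nm,x,r,len(W))
z=np.load('w_pot.npz')['d']; P=cloud(C,ci,z)
print('rim z', np.nanmedian(P[46:50,265:280,2]))
E
```

```text
lid [ 0.47833816 -0.29345209] 0.057799491581784594 boss [ 0.51603312 -0.2958056 ] bar [ 0.47839076 -0.29375721] dist 0.03776836109611847 yaw LB -3.5726484809342876 yaw KB -3.1147971894827764
bar edge yaw -4.107597126014879 centre [ 0.47794065 -0.29359968]
outer [ 0.56250175 -0.04065561] 0.05465276354800034 112
inner [ 0.56264505 -0.0407698 ] 0.04935892243660588 120
outer [ 0.56250175 -0.04065561] 0.05465276354800034 112
inner [ 0.56264505 -0.0407698 ] 0.04935892243660588 120
rim z 0.11736572029402592
```

The fits agree: lid radius is 57.8 mm, the boss is 37.8 mm from the lid centre, and the outer and inner rim fits match within 0.2 mm. Grasping the lid now.

```bash
python3 - <<'E'
from ld import *
R=Rdown(np.radians(-3.6)); L=np.array([.4783,-.2935])
robot.goto([*L,.10],R); print(robot.read_force())
robot.servo_line([*L,.0145],speed=.08); print(robot.read_position(),robot.read_force(),robot.read_t())
robot.move_gripper(0.0); print('w',robot.read_grip_width()*88)
robot.servo_line([*L,.06],speed=.05); robot.dwell(.2); print(robot.read_force(),robot.read_grip_width()*88,robot.read_t())
robot.servo_line([*L,.21],speed=.15)
for n in("top","scene"):
    p,d=robot.grab_frame(n); cv2.imwrite(f'pics/{n}1.png',p[:,:,::-1])
shot('w_held'); print(robot.read_t())
E
```

```text
[-0.10550992 -0.20650255  0.38510262]
[ 0.47874576 -0.29363652  0.01502875] [-0.83359667 -0.44986362  0.45615131] 7.3333
w 15.568939144365647
[-0.38938417  1.34312897 -3.24387085] 15.372844988948268 9.7167
11.0167
```

View pics/scene1.png

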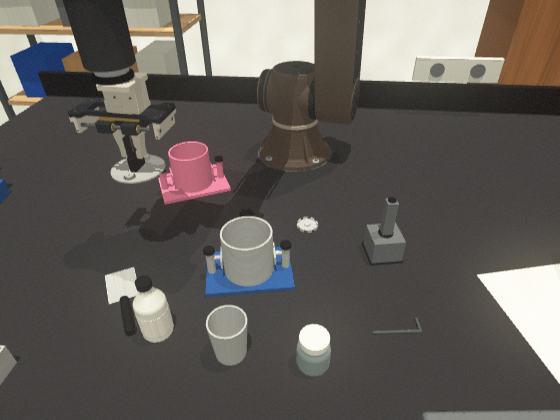

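View pics/w_held.png

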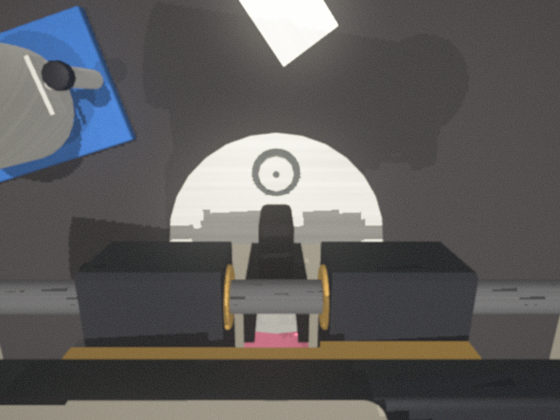

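The lid is held level between the jaws; the wrist view shows the front half of the rim and the boss at (276,173). I fit the held lid to get its true offset.

```bash
python3 - <<'E'
from ld import *
ci=robot.camera_info('wrist');Z=np.load('w_held.npz');C=Z['C']
T=robot.read_position();R=robot.read_tcp_rot(); print(T,R.round(4).tolist())
g=Z['p'].astype(int).min(2); m=(g>150).astype(np.uint8)
m[:, :165]=0; m[:, 390:]=0; m[:130]=0; m[245:]=0
cs=max(cv2.findContours(m,0,cv2.CHAIN_APPROX_NONE)[0],key=cv2.contourArea)[:,0]
cs=cs[cs[:,1]<205]
d=Z['d']; P=cloud(C,ci,d); zp=np.nanmedian(P[150:165,220:240,2]); print('plate z',zp, 'left/right',np.nanmedian(P[180:200,185:200,2]),np.nanmedian(P[180:200,355:370,2]),'front',np.nanmedian(P[138:145,265:285,2]))
W=onplane(C,ci,cs+0.,T[2]-.0050)[:,:2]
x,r=fitc(W); e=abs(np.hypot(*(W-x).T)-r); W=W[e<.001]; x,r=fitc(W)
print('centre in tool',R.T[:2,:2]@(x-T[:2]),r,len(W))
b=onplane(C,ci,(276,173.2),T[2])[0]; print('boss in tool',(R.T@(b-T)))
E
```

```text
[ 0.47780927 -0.29336253  0.20895801] [[0.998, -0.0629, -0.0018], [-0.0629, -0.998, 0.0005], [-0.0018, -0.0004, -1.0]]
plate z 0.20480947684144044 left/right 0.20486727964418677 0.20465123606665564 front 0.2047582954332765
centre in tool [ 0.00493693 -0.00104487] 0.05316593231453653 36
boss in tool [ 3.79299182e-02 -8.96336919e-04 -6.78779732e-05]
```

```bash
python3 - <<'E'
from ld import *
R=Rdown(np.radians(-3.6)); X=np.array([.5626,-.0416])
robot.servo_line([.4783,-.2935,.25],speed=.15)
robot.servo_line([*X,.25],R,speed=.15)
robot.servo_line([*X,.150],R,speed=.1); robot.dwell(.3)
print(robot.read_position(),robot.read_force(),robot.read_t())
p,d=robot.grab_frame('scene'); cv2.imwrite('pics/scene2.png',p[150:300,180:320,::-1].repeat(4,0).repeat(4,1))
p,d=robot.grab_frame('top'); cv2.imwrite('pics/top2.png',p[130:250,230:370,::-1].repeat(4,0).repeat(4,1))
shot('w_over')
E
```

```text
[ 0.5627361  -0.04157387  0.15032392] [-0.01222136 -0.17259282 -3.36184775] 14.8083
```

View pics/scene2.png

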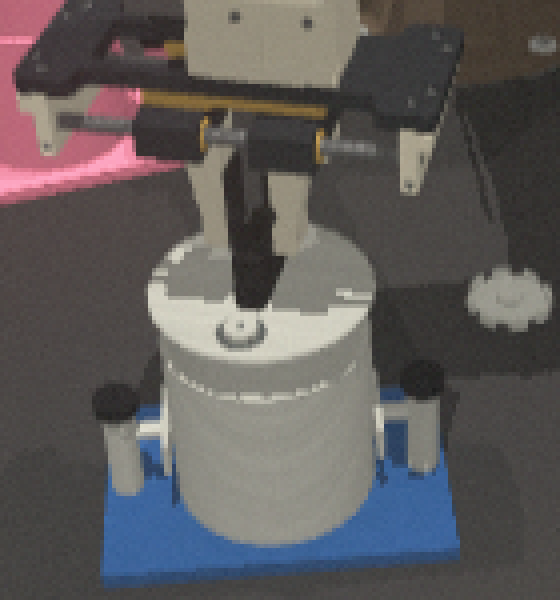

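View pics/w_over.png

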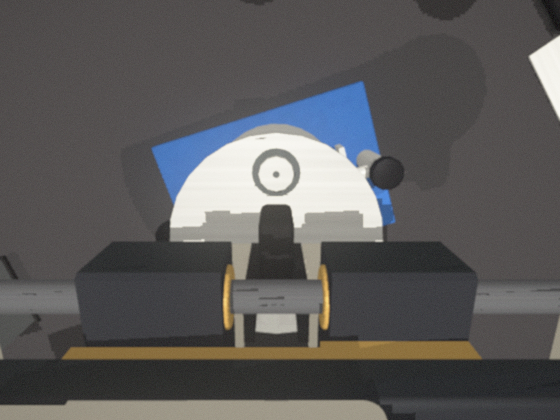

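The lid hangs level over the pot and looks concentric in the enlarged scene crop, with the spigot about 2 cm above the rim. I lower it with a force guard.

```bash
python3 - <<'E'
from ld import *
X=np.array([.5626,-.0416])
f0=robot.read_force()
z=.150
while z>.1215:
    z-=.0015 if z>.128 else .0008
    robot.servo_line([*X,z],speed=.03)
    df=robot.read_force()-f0; T=robot.read_position()
    print(round(z,4),T.round(4),df.round(2))
    if df[2]>5 or np.hypot(*df[:2])>6: break
print(robot.read_t())
shot('w_seat');p,d=robot.grab_frame('scene'); cv2.imwrite('pics/scene3.png',p[150:300,180:320,::-1].repeat(4,0).repeat(4,1))
E
```

```text
0.1485 [ 0.5625 -0.0416  0.1483] [ 0.44 -0.04  0.24]
0.147 [ 0.5625 -0.0416  0.1469] [-0.68  0.35  0.  ]
0.1455 [ 0.5625 -0.0416  0.1454] [ 0.18 -0.62 -1.07]
0.144 [ 0.5625 -0.0416  0.1439] [ 0.12 -0.28 -0.68]
0.1425 [ 0.5625 -0.0416  0.1424] [0.45 0.87 0.11]
0.141 [ 0.5625 -0.0416  0.1408] [ 0.52  0.22 -0.44]
0.1395 [ 0.5625 -0.0416  0.1394] [-0.27  0.31 -0.09]
0.138 [ 0.5625 -0.0416  0.1379] [0.54 0.55 0.01]
0.1365 [ 0.5625 -0.0416  0.1364] [ 1.04  0.7  -0.75]
0.135 [ 0.5625 -0.0416  0.1349] [-0.34 -0.19 -0.5 ]
0.1335 [ 0.5625 -0.0416  0.1334] [ 0.77 -0.1  -0.01]
0.132 [ 0.5625 -0.0416  0.1319] [ 1.2   0.41 -0.25]
0.1305 [ 0.5625 -0.0416  0.1303] [ 0.27  0.97 -0.6 ]
0.129 [ 0.5625 -0.0416  0.1289] [0.9  0.31 0.86]
0.1275 [ 0.5625 -0.0416  0.1274] [0.69 0.8  0.  ]
0.1267 [ 0.5626 -0.0416  0.1266] [ 1.67  0.24 -1.05]
0.1259 [ 0.5626 -0.0416  0.1258] [ 0.25  0.2  -0.29]
0.1251 [ 0.5628 -0.0416  0.1255] [-1.42  0.79  5.02]
19.4583
```

View pics/scene3.png

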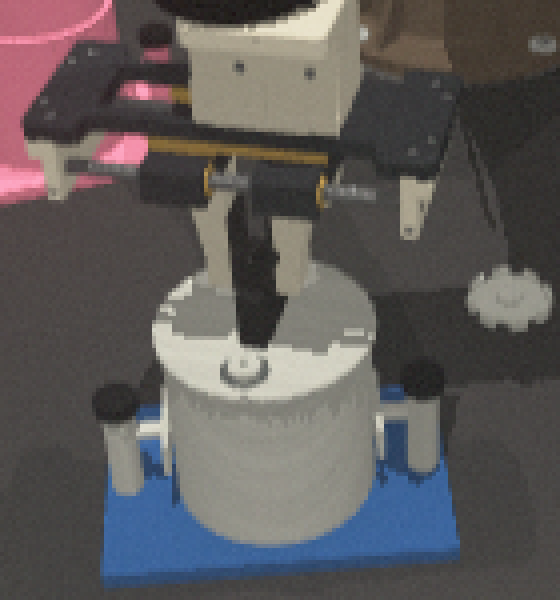

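First contact came at z=0.1255, exactly the seated height, and the lid lies flat on the rim in the crop. I release it, retreat straight up, and measure the boss and lid again.

```bash
python3 - <<'E'
from ld import *
X=np.array([.5626,-.0416])
robot.servo_line([*X,.1253],speed=.03)
robot.move_gripper(1.0); robot.dwell(.3); print(robot.read_force(),robot.read_t())
robot.servo_line([*X,.20],speed=.1)
look((.5626,-.0416),.121,np.radians(-3.6)); robot.dwell(.1)
C,ci,p,d=shot('w_lid2')
L,r,c=lidmeas(C,ci,p,.121,ref=(275,118)); print('lid',L,r)
P=cloud(C,ci,d)
for u,v in((235,118),(310,118),(300,85),(245,150),(300,150)): print(np.nanmedian(P[v-4:v+5,u-4:u+5].reshape(-1,3),0).round(4))
print(robot.read_t(),robot.read_position())
cv2.imwrite('pics/lid2c.png',cv2.resize(p[40:190,200:350,::-1],None,fx=4,fy=4,interpolation=cv2.INTER_CUBIC))
E
```

```text
[ 0.27363316 -0.38684208 -0.24551751] 21.3667
lid [ 0.56296003 -0.04045562] 0.05790247756309442
[ 0.566  -0.0016  0.1214]
[ 0.5614 -0.0732  0.1216]
[ 0.5921 -0.065   0.1215]
[ 0.5349 -0.0085  0.1216]
[ 0.5314 -0.0623  0.1214]
22.95 [ 0.50730175 -0.03819494  0.29950819]
```

View pics/lid2c.png

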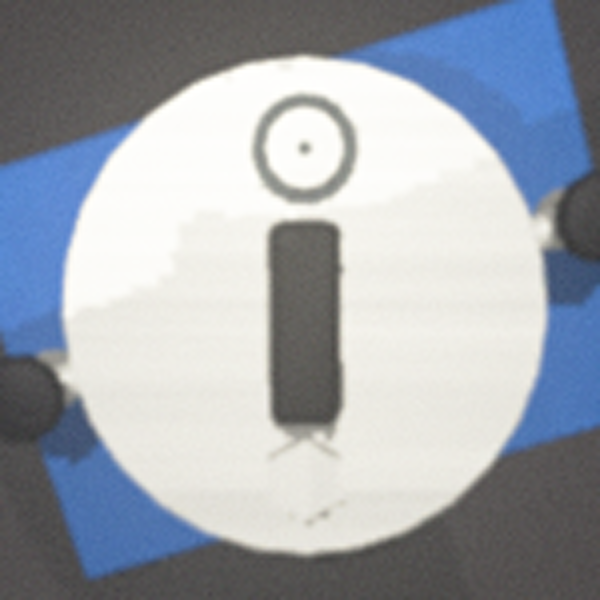

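Seated: the plate reads 0.1214–0.1216 m at all five points (level), the centre is within 0.5 mm of the pot's, and the boss dot is at (276.25,77). Now I look at the probe.

```bash
python3 - <<'E'
from ld import *
Z=np.load('w_lid2.npz');ci=robot.camera_info('wrist')
print('boss meas',onplane(Z['C'],ci,(276.25,77),.126))
robot.servo_line([.507,-.038,.334])
look((.463,.252),.154,np.radians(-3.6)); robot.dwell(.1)
C,ci,p,d=shot('w_probe'); print(robot.read_t(),robot.read_position())
E
```

```text
boss meas [[ 0.60031751 -0.04331295  0.126     ]]
24.65 [0.40866819 0.25457769 0.3339415 ]
```

View pics/w_probe.png

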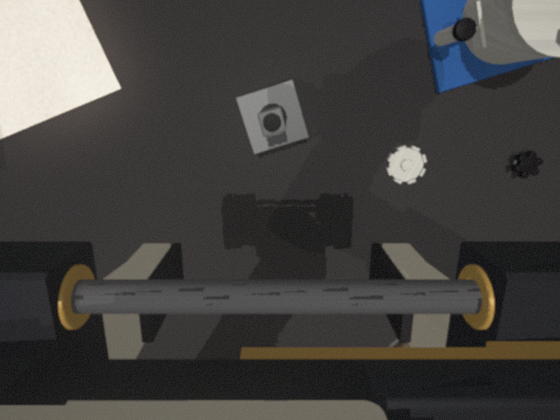

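```bash
python3 - <<'E'
from ld import *
Z=np.load('w_probe.npz');p=Z['p'];C=Z['C'];ci=robot.camera_info('wrist');P=cloud(C,ci,Z['d'])
c=p[70:165,225:320,::-1]; c=np.clip(c.astype(float)*1.6,0,255).astype(np.uint8)
cv2.imwrite('pics/probec.png',cv2.resize(c,None,fx=6,fy=6,interpolation=cv2.INTER_CUBIC))
z=P[:,:,2]; roi=np.zeros(z.shape,bool); roi[70:165,225:320]=1
for nm,lo,hi,pl in(('holder',.05,.07,.06),('top',.125,.175,.15)):
    m=(roi&(z>lo)&(z<hi)).astype(np.uint8)
    k=max(cv2.findContours(m,0,cv2.CHAIN_APPROX_NONE)[0],key=cv2.contourArea)
    W=onplane(C,ci,k[:,0]+0.,np.nanmedian(z[m>0]))[:,:2]
    q=cv2.minAreaRect((W*1000).astype(np.float32)); print(nm,np.nanmedian(z[m>0]),q, cv2.minAreaRect(k))
E
```

```text
holder 0.06056147862853267 ((462.29315185546875, 256.94403076171875), (69.95104217529297, 69.94103240966797), 13.561178207397461) ((272.3395690917969, 116.21014404296875), (59.601173400878906, 58.821502685546875), 72.34988403320312)
top 0.15124956922666027 ((462.20721435546875, 256.70330810546875), (24.680797576904297, 23.759817123413086), 11.053464889526367) ((271.2807312011719, 121.19615173339844), (25.96091651916504, 24.645326614379883), 74.74488067626953)
```

View pics/probec.png

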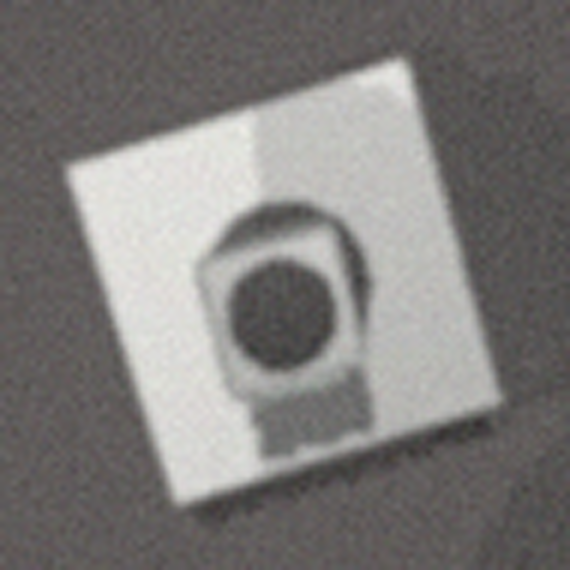

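The probe's square handle with its round cap is at (271,121), centred on the holder (462.2,256.8 mm), with the block rotated 13.6° and the handle 11–13°. There is only one such tool in view, so I grip it and lift.

```bash
python3 - <<'E'
from ld import *
R=Rdown(np.radians(12.7)); X=np.array([.4622,.2559])
robot.goto([*X,.20],R)
robot.servo_line([*X,.097],R,speed=.1); robot.dwell(.1); print(robot.read_position(),robot.read_force())
robot.move_gripper(0.0); print(robot.read_grip_width()*88,robot.read_force())
robot.servo_line([*X,.12],speed=.04); print(robot.read_force())
robot.servo_line([*X,.29],speed=.12); robot.dwell(.2); print(robot.read_position(),robot.read_force(),robot.read_grip_width()*88,robot.read_t())
shot('w_ph')
for n in('scene','top'):
    p,d=robot.grab_frame(n); cv2.imwrite(f'pics/{n}4.png',p[:,:,::-1]); np.savez(f'{n}4.npz',p=p,d=d)
E
```

```text
[0.46252721 0.25626361 0.09767252] [0.31585496 0.34346559 0.49531135]
23.794816523013502 [ 0.07147013  0.00835107 -0.11725007]
[ 0.22115936  1.11407274 -1.11609161]
[0.4620793  0.25578633 0.28953116] [-0.19670287 -0.08563252 -1.9027037 ] 23.661757983201504 30.075
```

View pics/scene4.png

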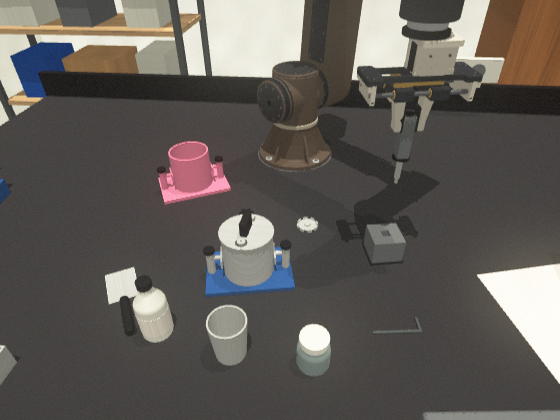

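View pics/w_ph.png

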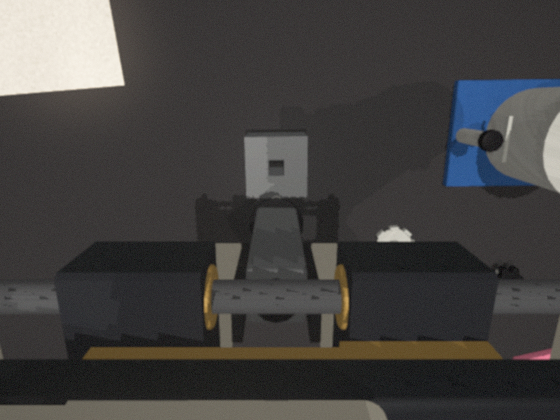

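The probe is out of the holder and hangs from the gripper at (400,150) in the scene view, with its tip near (397,182). I check its uprightness and tip position from the scene depth.

```bash
python3 - <<'E'
from ld import *
Z=np.load('scene4.npz');C,ci=campose('scene');P=cloud(C,ci,Z['d'])
m=(abs(P[...,0]-.462)<.04)&(abs(P[...,1]-.256)<.03)&(P[...,2]>.15)&(P[...,2]<.33)
v,u=np.where(m)
for vv in range(v.min(),v.max()+1,5):
    uu=u[v==vv]
    if len(uu): q=P[vv,uu]; print(vv,uu.min(),uu.max(),np.median(q,0).round(4))
c=Z['p'][80:200,340:460,::-1]; cv2.imwrite('pics/ps.png',cv2.resize(c,None,fx=5,fy=5,interpolation=cv2.INTER_CUBIC))
E
```

```text
120 391 391 [0.4587 0.2275 0.3297]
125 391 424 [0.4721 0.2567 0.3274]
130 393 422 [0.4729 0.2578 0.3177]
135 397 413 [0.4714 0.2553 0.3073]
140 396 412 [0.4722 0.255  0.2974]
145 395 411 [0.4724 0.2551 0.287 ]
150 394 409 [0.4717 0.2541 0.2763]
155 392 408 [0.4719 0.2528 0.2656]
160 394 408 [0.4744 0.2561 0.2562]
165 396 401 [0.4647 0.2555 0.2392]
170 395 400 [0.4659 0.2551 0.2285]
175 394 399 [0.4659 0.2554 0.2167]
180 394 397 [0.4636 0.2557 0.2035]
```

View pics/ps.png

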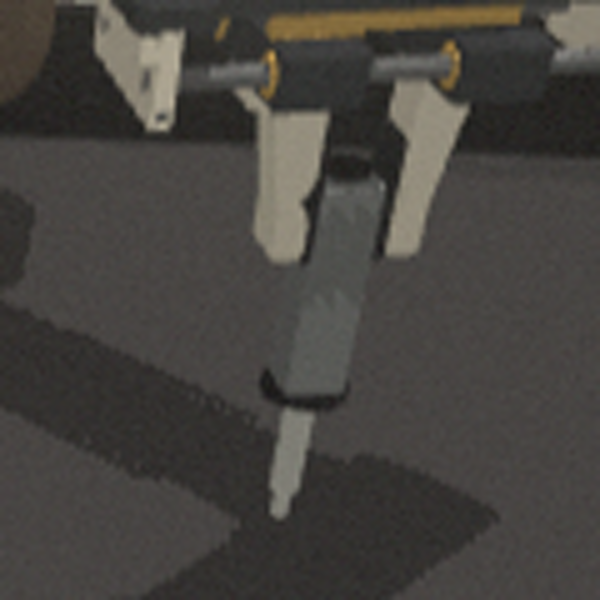

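The handle's front face stays at x≈0.472 over 40 mm of height and y≈0.2555 runs down to the tip, so the probe is vertical and on the tool axis, with no slip. I carry it over the boss and lower it slowly under force guard. Contact is expected at TCP z≈0.2207.

```bash
python3 - <<'E'
from ld import *
R=Rdown(np.radians(12.7)); X=np.array([.6004,-.0442])
robot.servo_line([.4622,.2559,.31],speed=.1)
robot.servo_line([*X,.31],R,speed=.15)
robot.servo_line([*X,.230],R,speed=.1); robot.dwell(.4)
F=[robot.read_force() for _ in range(5)]; print(robot.read_position(),np.mean(F,0),robot.read_t())
shot('w_pre')
for n in('scene','top'):
    p,d=robot.grab_frame(n); np.savez(f'{n}5.npz',p=p,d=d)
    cv2.imwrite(f'pics/{n}5.png',cv2.resize(p[120:270,170:320,::-1] if n=='scene' else p[120:270,220:370,::-1],None,fx=4,fy=4,interpolation=cv2.INTER_CUBIC))
E
```

```text
[ 0.60046106 -0.04420064  0.23020849] [ 0.56975316  0.41390745 -2.15533132] 34.275
```

View pics/scene5.png

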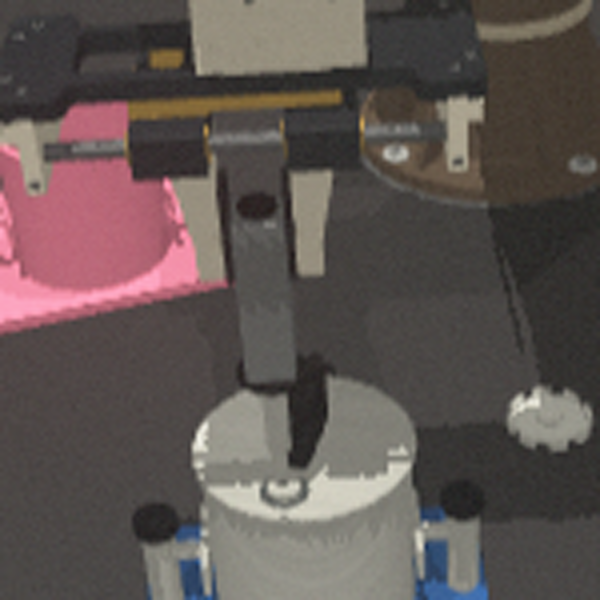

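View pics/w_pre.png

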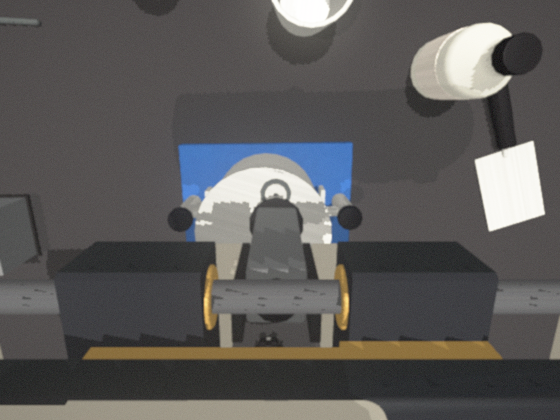

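```bash
python3 - <<'E'
from ld import *
Z=np.load('scene5.npz');C,ci=campose('scene');V=np.array(ci['view'])
def pr(X): q=V[:3,:3]@X+V[:3,3]; return q[0]/q[2]*f(ci)+ci['cx'],q[1]/q[2]*f(ci)+ci['cy']
print('boss',pr(np.array([.6004,-.0442,.126])),'tip',pr(np.array([.6004,-.0442,.1355])))
c=Z['p'][205:255,215:265,::-1]; cv2.imwrite('pics/tip.png',cv2.resize(c,None,fx=12,fy=12,interpolation=cv2.INTER_CUBIC))
E
```

```text
boss (np.float64(239.53350209225098), np.float64(240.74045279093122)) tip (np.float64(239.18299121976702), np.float64(237.09999877264946))
```

View pics/tip.png

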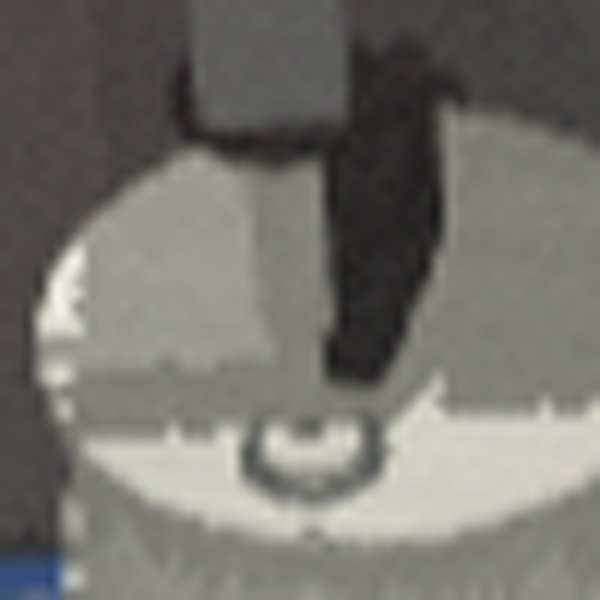

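In the scene crop the boss dot is at (240.4,240.8), against a projected (239.5,240.7). The nose comes down within about 1.5 mm of it, so I nudge y by +0.6 mm and press.

```bash
python3 - <<'E'
from ld import *
X=np.array([.6004,-.0436])
robot.servo_line([*X,.2300],speed=.03); robot.dwell(.3)
avg=lambda n=12: np.mean([(robot.dwell(.02),robot.read_force())[1] for _ in range(n)],0)
f0=avg()
for z in (.225,.223,.221,.219,.218,.217,.216,.215):
    robot.servo_line([*X,z],speed=.02); robot.dwell(.1); df=avg(10)-f0
    print(z,robot.read_position().round(4),df.round(2),round(robot.read_t(),1))
    if df[2]>4: break
p,d=robot.grab_frame('scene'); np.savez('scene6.npz',p=p,d=d)
cv2.imwrite('pics/tip6.png',cv2.resize(p[195:255,210:270,::-1],None,fx=10,fy=10,interpolation=cv2.INTER_CUBIC))
E
```

```text
0.225 [ 0.6004 -0.0436  0.2251] [-0.12  0.09 -0.18] 35.8
0.223 [ 0.6004 -0.0436  0.223 ] [-0.44  0.36 -0.23] 36.4
0.221 [ 0.6004 -0.0436  0.2211] [-0.12  0.33  0.11] 36.9
0.219 [ 0.6006 -0.0436  0.2192] [0.2  0.31 1.27] 37.4
0.218 [ 0.6005 -0.0436  0.218 ] [0.81 0.12 1.69] 37.9
0.217 [ 0.6004 -0.0436  0.217 ] [ 0.68 -0.17  1.86] 38.4
0.216 [ 0.6004 -0.0436  0.216 ] [ 0.83 -0.09  1.9 ] 38.9
0.215 [ 0.6004 -0.0436  0.215 ] [0.71 0.15 2.4 ] 39.5
```

View pics/tip6.png

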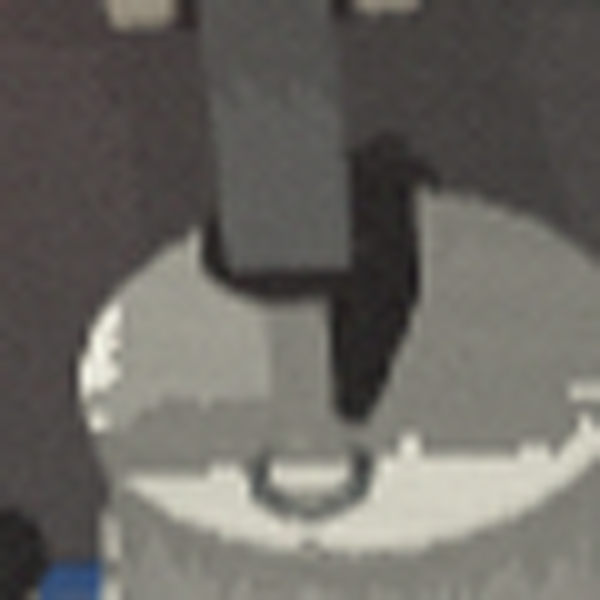

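Contact came at about z=0.2207 as predicted. At z=0.215 the tip is pushed in about 5.7 mm with 2.4 N, which matches the spring law, and the crop shows the nose standing on the ringed boss. One last steady check, then I hand in.

```bash
python3 - <<'E'
from ld import *
robot.dwell(.5)
P=cloud(*campose('scene'),robot.grab_frame('scene')[1])
m=(abs(P[...,0]-.606)<.02)&(abs(P[...,1]+.0436)<.02)&(P[...,2]>.185)&(P[...,2]<.24)
q=P[m]
for a in(.185,.2,.215,.23):
    k=q[(q[:,2]>=a)&(q[:,2]<a+.012)]; print(a,np.median(k,0).round(4) if len(k) else None)
print(robot.read_position(),robot.read_force(),abs(robot.read_qvel()).max(),robot.read_grip_width()*88,robot.read_t())
robot.job_done()
E
```

```text
0.185 [ 0.6116 -0.0398  0.1906]
0.2 [ 0.6104 -0.0386  0.2052]
0.215 [ 0.6107 -0.0399  0.2213]
0.23 [ 0.6105 -0.0403  0.2353]
[ 0.60041649 -0.04358666  0.2150124 ] [1.60578885 0.08000942 0.87395321] 0.08838412918140019 23.880618274485883 40.0583
the job is handed in; nothing more can be done
```

The lid is seated on the blue-footed pot and released, and I handed the job in at about 40 s while holding the probe on the lid's round boss. The job returned no verdict, so the checks below are my own.

- **Lid:** After release, the plate read 0.1214–0.1216 m at five points, so it is level and fully down. Its centre was within about 0.5 mm of the pot's. I made this check before pressing the probe and did not measure the lid again afterwards.
- **Probe lift:** It came clear of the holder, hanging vertical and without slipping.
- **Press:** Contact came at TCP z of about 0.2207 m, as predicted. At 0.215 m the spring tip is pushed in about 5.7 mm, with an averaged force of 2.4 N, which matches the spring.
- **Final checks:** The handle face was vertical to about 1 mm over 45 mm, and the arm was still.

Two checks disagreed slightly:
- **Tip position:** The scene camera put the boss about 1.5 mm to the +y side of the wrist-based estimate. I split the difference with a 0.6 mm shift, well inside the 6 mm limit.
- **Force:** One last noisy force reading, not averaged, gave +0.87 N raw. Corrected for the probe's weight (about −2.1 N before contact), that is about 3 N of press.

I took no closing picture of the other things on the bench, but nothing in the force readings suggested the robot touched them.

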